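# Wedge the rocking drawer chest in the pottery studio

### The job

The little wooden drawer chest on the bench rocks because the foot under its front left corner, the one the wooden wedge lies in front of, is too short. With the fingertips slide the wedge along the bench, thin end first, in under that foot until the chest no longer rocks, without lifting the chest or the wedge, shoving the chest out of its place or disturbing the other things. Finish still pressing a fingertip firmly down (about 10 N) on the chest's top at that corner, right above the wedged foot, so that the wedge bears the push and the chest stays level, and keep pressing as the program ends.

Things in the scene. Friction and masses are not known exactly. Their poses are not given: they have to be found in the camera images.
- chest: Loose wooden drawer chest, about 2.5 kg, 180 deep (x) x 220 wide (y) x 92 mm high: a box on four feet 22 mm square and 22 mm high, centred at x +-72, y +-92. Origin: centre of the plane of the feet's undersides, on the bench. +x from drawer front to back, z up (vertical at rest). Knobs stand 18 mm out of the front. Pressed with 5 to 12 N at the short corner it tips 0.035 to 0.1 rad.
- short_foot (a point): Point of the chest at x -72, y +92, z 0 mm in its frame (front left corner, seen by someone facing the drawers): straight below the short foot's centre, where a full-length foot would end. The real underside hangs an unknown 4 to 9 mm higher.
- corner (a point): Point on the chest's flat top straight above the short foot, 18 mm in from the front and left faces, 92 mm above the feet's undersides: press down here.
- wedge: Loose wooden wedge, 60 g, 110 long (x) x 48 mm wide (y), top sloping from 16 mm (blunt end, x -55) to 2 mm (thin end, x +55). Origin: centre of underside. Starts thin end towards the short foot, 15 to 50 mm from it, up to 20 mm sideways, turned up to 0.25 rad from the chest's x. Slides under 1 N; once snug against the foot the push rises to 3-6 N; over some 8 N may drive it too far and lift the chest.
- bowl: Bystander, leave alone: a small clay bowl on the chest's top, 84 mm wide, 40 mm high. Origin: centre of its underside.
- cutter: Bystander, leave alone: a steel ring cutter, 40 mm wide, 28 mm high, on the bench in front of the drawers. Origin: centre of its underside.
- rib: Bystander, leave alone: a flat yellow plastic rib, 50 x 85 x 6 mm, on the bench to the right of the wedge. Origin: centre of its underside.
- brush: Bystander, leave alone: a brush lying on the bench to the right. Origin: centre of its underside.
- jar: Bystander, leave alone: a glaze jar, 64 mm wide, 85 mm high, to the left. Origin: centre of its underside.
- mug: Bystander, leave alone: a white mug, 80 mm wide, 90 mm high, to the right of the chest. Origin: centre of its underside.
- stick: Bystander, leave alone: a flat wooden stick, 300 x 30 x 8 mm, lying to the left of the chest. Origin: centre of its underside.

How it is judged:
By the outcome, as a careful person would: the job done as asked, in the order asked, and still so for the second after the job is handed in, while the arm keeps its last pose, push and grip.
It also fails if it takes over 64 s, if anything falls off the work surface, if the arm or the gripper's body presses on something with over 40 N, if the wrist force passes 120 N, or if a joint passes its speed limit or range.

### The arm

A 6-joint arm with a two-finger parallel gripper is mounted at the origin on the work surface. World frame = base frame: x ahead of the robot, y to its left, z up, the work surface at z = 0. Lengths are in m, angles in rad, forces in N, time in s.
With the tool pointing down it reaches from about 0.25 to 0.725 m from the base axis. Payload 4 kg.
Tool frame: the origin (TCP) lies on the centre line of the jaws, within the pads' length; the fingertips stand ahead of it and the grasp point (between the pads) lies 11 mm behind it (bot.tip_extent is the z of the fingertips in the tool frame, in m); z points along the fingers, y is the direction in which the jaws open and shut (so a half turn about z gives the same grasp; the last joint's range is limited). The gripper opens to 85 mm and grips with 20 to 120 N. Pads are 22 mm wide; open, the fingers measure 114 mm over their backs; the gripper's body (76 mm by 85 mm) begins 54 mm behind the grasp point. The pads swing forward as they close: fully open they stand 13 mm farther back than shut.
Start: joints at [-1.224, 0.241, 0.005, 1.335, 0, 1.571], TCP at [0.17, -0.47, 0.211] pointing down, gripper open.
Joint ranges: [-2.72, 2.72], [-1.05, 1.87], [-1.09, 1.28], [-1.99, 2.15], [-1.42, 1.44], [-3.14, 3.14]. Speed limits (rad/s): [2.79, 2.79, 3.14, 3.14, 3.14, 3.14].

### API

Orientations are given as a unit quaternion [x, y, z, w].
In Python, from workcell import bot gives the robot as it stands.
- The arm moves only by the shell command python3 -m jog 'ROWS'. ROWS is JSON, a list that holds one entry, the list of rows, each a list of 7 numbers: the shift along the world's x, y, z in m, then the turn, a rotation vector about the world's x, y, z in degrees, then the closure in counts, from 0 (fully open) to 255 (shut). In form: [[[tx, ty, tz, ax, ay, az, fingers], ...]]. A call has 1 to 10 rows; each row is the pose to reach, as a shift and turn from the pose commanded when the call began; what a row does not reach only later rows make up. A row lasts 1/12 s, in which the tool goes at most 41.7 mm and 7.16 degrees, less where a joint would pass 70% of its speed; a pose out of reach is approached as far as the arm can. A call with a gripper value outside its range is refused whole. The fingers move at their own pace and stop on an object; the grip force is fixed at half the most. Time passes only in rows, so rows that repeat a pose let the fingers close. It gives the time, the measured TCP pose, the force and the opening at its end, in the units of the state.
- bot.get_obs(): the state, without advancing time (a new reading comes with each control period).
- bot.camera(name): name is "scene" or "top" or "wrist"; returns the picture (420x560x3 uint8, blue, green, red); there is no depth.
- bot.camera_model(name): a dict with "K" (3x3 intrinsics, pixels), "k1" (the pictures are not rectified: a ray, as slopes to the right and down, at radius r is drawn at 1 + k1 r^2 times it, then the intrinsics apply), "T" (4x4, takes a point from camera to world coordinates). Camera axes: x right, y down, z forward; pixel columns grow to the right and rows downward; lengths in m; the calibration is good to about 2 mm. A picture is of the moment at which its call begins: read the wrist's pose just before it. camera_model takes no time and is no camera call; for the wrist camera it gives the pose at the moment of the call.
- bot.job_done(): hands the job in, once; it reports no verdict.
The state is a dict: "clock": time; "joint_pos": joint angles; "joint_vel": joint speeds; "tau": joint torques, N m; "eef_pos": TCP position; "tool_rot": TCP orientation; "ft_force": force on the tool from outside, world axes, zero at the start; "ft_torque": the same for the moment, N m; "grip_width": finger opening in m.
Only numpy, scipy, OpenCV 4.12 (cv2) and the standard library are available. Lean on these libraries where they do the work, as an engineer would, in place of code of your own. Each camera call takes 0.05 s, during which the arm holds its last target. There are 200 camera calls.

## Working session

There is one attempt and no reset: what is moved stays moved. The work goes in short steps, Python scripts to look and compute and a shell command to move; the robot and the scene stay as the last step left them, time stands still between calls to the robot, and variables do not carry over. Pictures are saved under pics/ and viewed, about 8 in all and at most 12, crops included, and the job is handed in when it is done.

```bash
mkdir -p pics
cat > h.py <<'E'
import numpy as np, cv2
from workcell import bot
def ray(m,u,v):
    K=np.array(m["K"]);T=np.array(m["T"])
    xd=np.array([(u-K[0,2])/K[0,0],(v-K[1,2])/K[1,1]]);x=xd.copy()
    for _ in range(20): x=xd/(1+m["k1"]*(x@x))
    return T[:3,3],T[:3,:3]@np.r_[x,1]
def onz(m,u,v,z):
    o,d=ray(m,u,v);return (o+d*(z-o[2])/d[2])[:3]
def proj(m,p):
    K=np.array(m["K"]);T=np.array(m["T"]);c=T[:3,:3].T@(np.array(p)-T[:3,3]);x=c[:2]/c[2]
    x=x*(1+m["k1"]*(x@x));return K[0,0]*x[0]+K[0,2],K[1,1]*x[1]+K[1,2]
E
python3 - <<'E'
from h import *
for n in("top","scene"):
    cv2.imwrite(f"pics/{n}0.png",bot.camera(n));m=bot.camera_model(n);print(n,m["K"],m["k1"],np.round(m["T"],3).tolist())
o=bot.get_obs();print(o,bot.tip_extent)
E
```

```text
top [[428.91594967   0.         275.33981588]
 [  0.         428.91594967 212.27212654]
 [  0.           0.           1.        ]] -0.07155360043231167 [[0.021, -0.995, 0.102, 0.49], [-1.0, -0.022, -0.008, -0.004], [0.01, -0.102, -0.995, 1.423], [0.0, 0.0, 0.0, 1.0]]
scene [[381.92178872   0.         281.20482702]
 [  0.         381.92178872 210.51367664]
 [  0.           0.           1.        ]] -0.05525648945784378 [[0.858, 0.366, -0.361, 1.075], [0.514, -0.631, 0.581, -0.749], [-0.015, -0.684, -0.729, 0.998], [0.0, 0.0, 0.0, 1.0]]
{'clock': 0.1, 'joint_pos': array([-1.22399096e+00,  2.41397491e-01,  3.89091764e-03,  1.33519993e+00,
        2.19318543e-05,  1.57081258e+00]), 'joint_vel': array([ 0.00135283, -0.00216189,  0.00044525, -0.00021339, -0.00064237,
       -0.00043728]), 'tau': array([ 5.74246478e-04, -3.73138297e+01,  2.53010005e+01,  1.08506312e-02,
        8.15794749e-06,  1.99543656e-06]), 'eef_pos': array([ 0.16975363, -0.46967417,  0.20978432]), 'tool_rot': array([ 9.85004342e-01,  1.72526906e-01, -1.53992038e-04, -9.42654203e-04]), 'ft_force': array([ 0.04309596, -0.20754527, -0.50959487]), 'ft_torque': array([ 0.00653579, -0.02501539,  0.0145911 ]), 'grip_width': 0.08548254265055702} 0.008
```

View pics/top0.png

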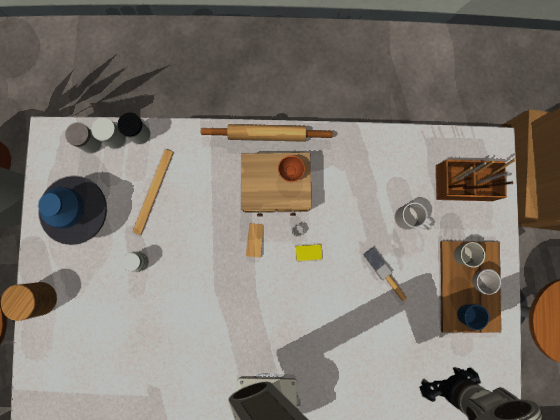

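View pics/scene0.png

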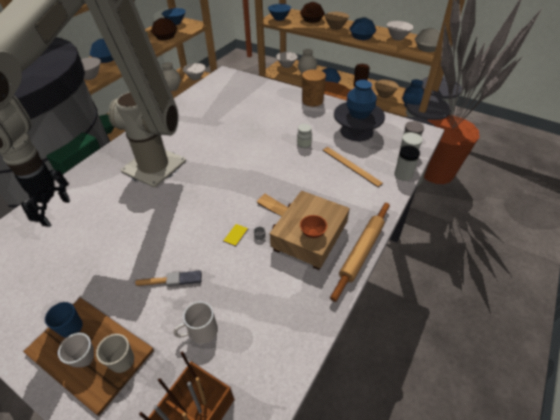

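The top view shows the chest at (241-311, 153-212), with its front towards the robot. The wedge is at (248-264, 224-256), the cutter at (299,229) and the rib at (309,252). Next I'll get rough positions from this.

Run:
```python
from h import *
m=bot.camera_model("top")
for n,u,v,z in[("chestTL",241,153,.092),("TR",311,153,.092),("BL",241,212,.092),("BR",311,212,.092),("wBL",247,255,.016),("wBR",262,256,.016),("wTL",250,224,.003),("wTR",264,225,.003),("cutter",299,229,.02),("rib",309,252,.006)]: print(n,np.round(onz(m,u,v,z),3))
w=bot.camera_model("wrist");o=bot.get_obs();from scipy.spatial.transform import Rotation as R
Rt=R.from_quat(o["tool_rot"]).as_matrix();T=np.array(w["T"]);print(np.round(Rt,3),"cam in tool",np.round(Rt.T@(T[:3,3]-o["eef_pos"]),3),np.round(Rt.T@T[:3,:3],3),w["K"])
```

```text
chestTL [0.813 0.098 0.092]
TR [ 0.818 -0.124  0.092]
BL [0.625 0.092 0.092]
BR [ 0.63  -0.126  0.092]
wBL [0.492 0.074 0.016]
wBR [0.49  0.025 0.016]
wTL [0.595 0.068 0.003]
wTR [0.592 0.021 0.003]
cutter [ 0.58  -0.094  0.02 ]
rib [ 0.506 -0.129  0.006]
[[ 0.94   0.34  -0.001]
 [ 0.34  -0.94   0.002]
 [ 0.    -0.002 -1.   ]] cam in tool [ 0.078  0.    -0.163] [[ 0.    -0.952 -0.308]
 [ 1.     0.    -0.   ]
 [ 0.    -0.308  0.952]] [[316.66876947   0.         278.68321257]
 [  0.         316.66876947 212.87228375]
 [  0.           0.           1.        ]]
```

```bash
python3 -m jog '[[[0.33,0.52,0.07,0,0,-19.9,110],[0.33,0.52,0.07,0,0,-19.9,110],[0.33,0.52,0.07,0,0,-19.9,110],[0.33,0.52,0.07,0,0,-19.9,110],[0.33,0.52,0.07,0,0,-19.9,110],[0.33,0.52,0.07,0,0,-19.9,110],[0.33,0.52,0.07,0,0,-19.9,110],[0.33,0.52,0.07,0,0,-19.9,110],[0.33,0.52,0.07,0,0,-19.9,110],[0.33,0.52,0.07,0,0,-19.9,110]]]'
```

```text
clock: 0.93
eef_pos: [0.3877, -0.126, 0.2568]
tool_rot: [1.0, -0.0, -0.0, 0.0]
ft_force: [1.2, -0.6, 0.3]
grip_width: 0.0482
```

```bash
python3 -m jog '[[[0.11,0.176,0.023,0,0,0,85],[0.11,0.176,0.023,0,0,0,85],[0.11,0.176,0.023,0,0,0,85],[0.11,0.176,0.023,0,0,0,85],[0.11,0.176,0.023,0,0,0,85],[0.11,0.176,0.023,0,0,0,85],[0.11,0.176,0.023,0,0,0,85],[0.11,0.176,0.023,0,0,0,85],[0.11,0.176,0.023,0,0,0,85]]]'
python3 - <<'E'
from h import *
import pickle
m=bot.camera_model("wrist");im=bot.camera("wrist");cv2.imwrite("pics/w1.png",im);pickle.dump(m,open("w1.pkl","wb"));print(bot.get_obs()["eef_pos"])
t=bot.camera("top")[135:270,220:335];cv2.imwrite("pics/t1.png",t)
E
```

```text
clock: 1.68
eef_pos: [0.4971, 0.0226, 0.2793]
tool_rot: [1.0, 0.017, -0.001, -0.01]
ft_force: [0.9, 0.5, 0.6]
grip_width: 0.0572
[0.49717583 0.02241445 0.27954695]
```

View pics/w1.png

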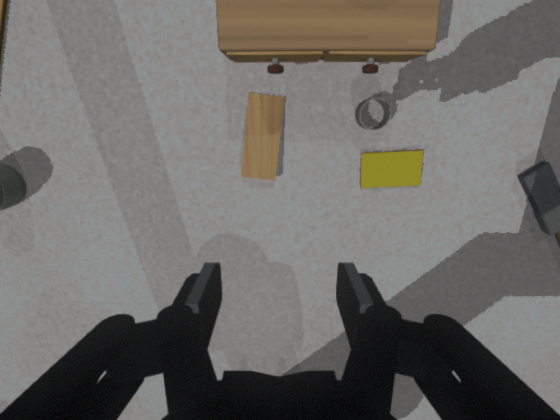

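The wrist view shows the wedge's thin end at (249,92)-(284,96) and its blunt end at (242,178)-(276,180). The chest's top front edge runs from (219,50) to (435,51), with knobs at (275,69) and (370,69).

Run:
```python
from h import *
import pickle
m=pickle.load(open("w1.pkl","rb"))
im=cv2.imread("pics/w1.png");hsv=cv2.cvtColor(im,cv2.COLOR_BGR2HSV)
k=cv2.inRange(hsv,(8,80,60),(22,255,255));k[:84]=0;k[200:]=0;k[:,:220]=0;k[:,310:]=0
c=max(cv2.findContours(k,0,2)[0],key=cv2.contourArea);b=cv2.boxPoints(cv2.minAreaRect(c));a=cv2.approxPolyDP(c,4,True)[:,0]
print(a.tolist())
for u,v in a:print(u,v,np.round(onz(m,u,v,.016 if v>140 else .002),4))
for n,u,v,z in[("FL",219,51,.092),("FR",435,52,.092),("FLb",225,60,.022),("knob",275,69,.057),("cutter",373,127,0)]: print(n,np.round(onz(m,u,v,z),4))
```

```text
[[249, 93], [241, 175], [274, 179], [284, 97]]
249 93 [0.5959 0.0701 0.002 ]
241 175 [0.4892 0.0789 0.016 ]
274 179 [0.4853 0.0336 0.016 ]
284 97 [0.5923 0.0241 0.002 ]
FL [0.6311 0.0909 0.092 ]
FR [ 0.6378 -0.1265  0.092 ]
FLb [0.6322 0.0975 0.022 ]
knob [0.6198 0.035  0.057 ]
cutter [ 0.5585 -0.0974  0.    ]
```

```bash
python3 -m jog '[[[0.03,0.02,-0.16,0,0,-5,85],[0.03,0.02,-0.16,0,0,-5,85],[0.03,0.02,-0.16,0,0,-5,85],[0.03,0.02,-0.16,0,0,-5,85],[0.03,0.02,-0.16,0,0,-5,85],[0.03,0.02,-0.16,0,0,-5,85],[0.03,0.02,-0.16,0,0,-5,85]]]'; python3 -c "
from h import *
from scipy.spatial.transform import Rotation as R
o=bot.get_obs();print(o['eef_pos'],R.from_quat(o['tool_rot']).as_matrix().round(3),bot.tip_extent,o['ft_force'])"
```

```text
clock: 2.37
eef_pos: [0.5269, 0.0112, 0.1194]
tool_rot: [1.0, -0.003, -0.001, -0.023]
ft_force: [0.1, -0.1, 0.4]
grip_width: 0.0567
[0.52688564 0.01122841 0.1193996 ] [[ 1.    -0.006 -0.003]
 [-0.006 -0.999  0.046]
 [-0.003 -0.046 -0.999]] 0.008 [ 0.08058838 -0.10159158  0.37468707]
```

```bash
python3 -m jog '[[[0,0,0,0,0,0,85],[0,0,0,0,0,0,85],[0,0,0,0,0,0,85]]]'; python3 -c "
from h import *
o=bot.get_obs();print(o['joint_pos'],o['joint_vel'],o['tau'])"
```

```text
clock: 2.62
eef_pos: [0.529, 0.0115, 0.1217]
tool_rot: [1.0, -0.003, 0.001, -0.023]
ft_force: [0.6, -0.4, 0.2]
grip_width: 0.0569
[-0.00629107  0.35016923 -0.08318881  1.13480372  0.04576511  3.14060578] [ 0.00371465  0.00587235 -0.00575989 -0.00295775  0.00311654  0.00038796] [-2.01214972e-02 -4.06637442e+01  2.35888714e+01 -2.32154161e-03
  1.45053486e-01  1.92476546e-05]
```

```bash
python3 -m jog '[[[0,0.04,0,-2.64,0,1,85]]]'; python3 -m jog '[[[0,0,0,0,0,70,85],[0,0,0,0,0,70,85],[0,0,0,0,0,70,85],[0,0,0,0,0,70,85],[0,0,0,0,0,70,85],[0,0,0,0,0,70,85],[0,0,0,0,0,70,85],[0,0,0,0,0,70,85],[0,0,0,0,0,70,85],[0,0,0,0,0,70,85]]]';python3 -m jog '[[[0,0,0,0,0,70,85],[0,0,0,0,0,70,85],[0,0,0,0,0,70,85],[0,0,0,0,0,70,85],[0,0,0,0,0,70,85],[0,0,0,0,0,70,85],[0,0,0,0,0,70,85],[0,0,0,0,0,70,85],[0,0,0,0,0,70,85],[0,0,0,0,0,70,85]]]';python3 -m jog '[[[0,0,0,0,0,34.4,85],[0,0,0,0,0,34.4,85],[0,0,0,0,0,34.4,85],[0,0,0,0,0,34.4,85],[0,0,0,0,0,34.4,85],[0,0,0,0,0,34.4,85],[0,0,0,0,0,34.4,85]]]'
python3 - <<'E'
from h import *
from scipy.spatial.transform import Rotation as R
o=bot.get_obs();print(o['joint_pos'],o['eef_pos'],R.from_quat(o['tool_rot']).as_matrix().round(3))
import pickle
m=bot.camera_model("wrist");im=bot.camera("wrist");cv2.imwrite("pics/w2.png",im);pickle.dump(m,open("w2.pkl","wb"))
E
```

```text
clock: 2.7
eef_pos: [0.5297, 0.0266, 0.1213]
tool_rot: [1.0, 0.021, 0.0, -0.008]
ft_force: [0.3, 0.5, -0.9]
grip_width: 0.057
clock: 3.53
eef_pos: [0.5296, 0.0297, 0.1211]
tool_rot: [0.804, 0.595, -0.005, -0.006]
ft_force: [-0.7, 0.4, 0.8]
grip_width: 0.0568
clock: 4.37
eef_pos: [0.5296, 0.0297, 0.1211]
tool_rot: [0.318, 0.948, -0.008, -0.001]
ft_force: [-0.1, -0.5, -0.1]
grip_width: 0.0569
clock: 4.95
eef_pos: [0.5294, 0.0297, 0.1207]
tool_rot: [0.027, 1.0, -0.009, 0.001]
ft_force: [-0.2, -0.2, -0.2]
grip_width: 0.0569
[ 0.06712487  0.35433447 -0.0789345   1.13651109 -0.01801896  0.12137282] [0.52938149 0.02973352 0.1207433 ] [[-0.999  0.054  0.002]
 [ 0.054  0.998 -0.018]
 [-0.003 -0.018 -1.   ]]
```

View pics/w2.png

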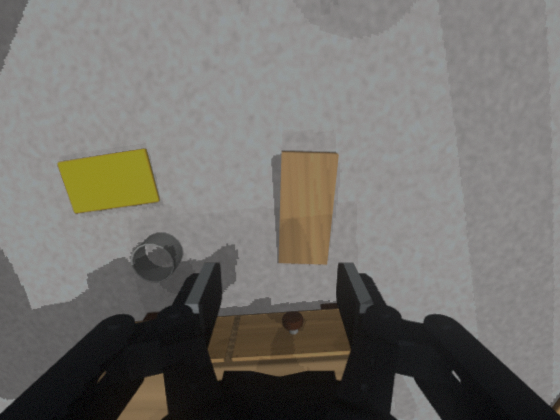

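The view is now turned half round. The wedge's blunt end is at (282,152)-(338,154) and its thin end at (278,263)-(327,264). The chest front is at the bottom.

Run:
```python
from h import *
import pickle
m=pickle.load(open("w2.pkl","rb"))
for u,v,z in[(282,153,.016),(338,155,.016),(278,263,.002),(327,264,.002)]:print(np.round(onz(m,u,v,z),4))
```

```text
[0.4842 0.0328 0.016 ]
[0.4882 0.0797 0.016 ]
[0.5934 0.0232 0.002 ]
[0.5967 0.0715 0.002 ]
```

```bash
python3 -m jog '[[[0.004,0.023,0,1.0,0,-1.6,85],[0.004,0.023,0,1.0,0,-1.6,85],[0.004,0.023,-0.04,1.0,0,-1.6,85],[0.004,0.023,-0.08,1.0,0,-1.6,85],[0.004,0.023,-0.1,1.0,0,-1.6,85],[0.004,0.023,-0.104,1.0,0,-1.6,85],[0.004,0.023,-0.107,1.0,0,-1.6,85],[0.004,0.023,-0.107,1.0,0,-1.6,85]]]';python3 -m jog '[[[0,0,-0.001,0,0,0,85],[0,0,-0.002,0,0,0,85],[0,0,-0.002,0,0,0,85]]]'
```

```text
clock: 5.67
eef_pos: [0.5337, 0.0527, 0.0134]
tool_rot: [0.04, 0.999, -0.0, 0.001]
ft_force: [0.6, 0.6, 0.6]
grip_width: 0.0567
clock: 5.92
eef_pos: [0.5341, 0.0528, 0.0122]
tool_rot: [0.04, 0.999, -0.0, 0.002]
ft_force: [-0.2, -0.5, -0.8]
grip_width: 0.0568
```

```bash
python3 -m jog '[[[0,0,-0.001,0,0,0,85],[0,0,-0.002,0,0,0,85],[0,0,-0.002,0,0,0,85]]]';python3 -m jog '[[[0,0,-0.001,0,0,0,85],[0,0,-0.002,0,0,0,85],[0,0,-0.002,0,0,0,85]]]'
```

```text
clock: 6.17
eef_pos: [0.5329, 0.0528, 0.0089]
tool_rot: [0.04, 0.999, -0.0, 0.0]
ft_force: [-0.4, -0.2, 0.1]
grip_width: 0.057
clock: 6.42
eef_pos: [0.5327, 0.0528, 0.0065]
tool_rot: [0.04, 0.999, -0.0, -0.0]
ft_force: [0.1, 0.2, 0.6]
grip_width: 0.057
```

```bash
python3 -m jog '[[[0,0,0,0,0,0,95],[0,0,0,0,0,0,100],[0,0,0,0,0,0,103],[0,0,0,0,0,0,103]]]'; python3 -m jog '[[[0,0.003,0,0,0,0.8,103],[0,0.006,0,0,0,1.6,103],[0,0.009,0,0,0,2.5,103],[0,0.012,0,0,0,4,103],[0,0.015,0,0,0,5.5,103],[0,0.017,0,0,0,6.2,103],[0,0.018,0,0,0,6.2,103],[0,0.018,0,0,0,6.2,103]]]'
```

```text
clock: 6.75
eef_pos: [0.5329, 0.0528, 0.0068]
tool_rot: [0.04, 0.999, -0.0, 0.0]
ft_force: [0.0, 0.3, 0.1]
grip_width: 0.0508
clock: 7.42
eef_pos: [0.5329, 0.0711, 0.0068]
tool_rot: [-0.015, 1.0, -0.0, 0.0]
ft_force: [0.1, 0.2, 1.1]
grip_width: 0.0509
```

```bash
python3 -m jog '[[[0,0,0,0,0,0,85],[0,0,0,0,0,0,85],[0,0,0.03,0,0,0,85],[0,0,0.06,0,0,0,85],[-0.03,0,0.09,0,0,0,150],[-0.06,0,0.11,0,0,0,255],[-0.09,0,0.11,0,0,0,255],[-0.09,0,0.11,0,0,0,255],[-0.09,0,0.11,0,0,0,255],[-0.09,0,0.11,0,0,0,255]]]'
python3 - <<'E'
from h import *
import pickle
m=bot.camera_model("wrist");im=bot.camera("wrist");cv2.imwrite("pics/w3.png",im);pickle.dump(m,open("w3.pkl","wb"))
E
```

```text
clock: 8.25
eef_pos: [0.4436, 0.0708, 0.1171]
tool_rot: [-0.014, 1.0, -0.0, 0.001]
ft_force: [-0.1, -0.0, 0.5]
grip_width: -0.0003
```

View pics/w3.png

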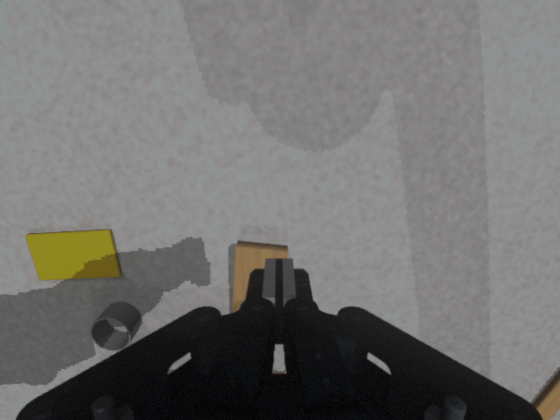

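The wedge's blunt top edge runs about (237,245)-(288,249). The rest of it is hidden by the fingers, so I'll check it with the top camera.

Run:
```python
from h import *
import pickle
m=pickle.load(open("w3.pkl","rb"))
for u,v in[(237,245),(288,249),(231,312)]:print(np.round(onz(m,u,v,.016),4))
t=bot.camera("top");cv2.imwrite("pics/t2.png",cv2.resize(t[140:270,215:345],None,fx=4.5,fy=4.5,interpolation=cv2.INTER_CUBIC))
```

```text
[0.4816 0.0338 0.016 ]
[0.4842 0.0802 0.016 ]
[0.5535 0.0269 0.016 ]
```

View pics/t2.png

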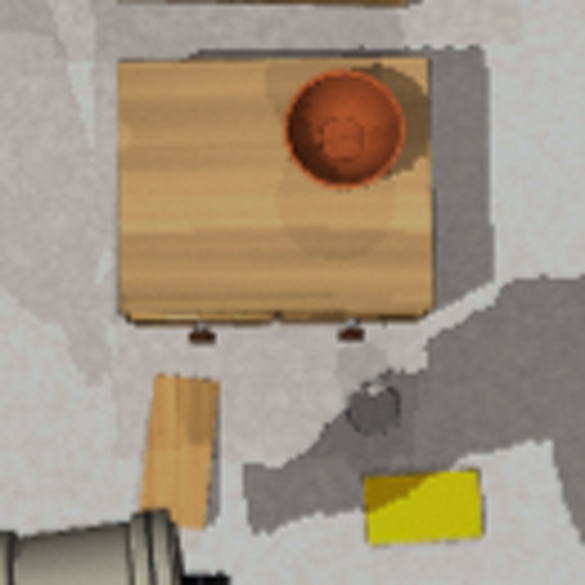

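The wedge hasn't moved: its blunt end is still at (0.483, 0.057). The part-open fingertips stand higher than I assumed and passed over it. I'll redo the caging lower, feeling for the bench.

```bash
python3 -m jog '[[[0,0,0,0,0,0,85],[0.04,-0.009,0,0,0,-3,85],[0.08,-0.018,0,0,0,-6.3,85],[0.09,-0.0185,0,0,0,-6.3,85],[0.09,-0.0185,0,0,0,-6.3,85],[0.09,-0.0185,-0.04,0,0,-6.3,85],[0.09,-0.0185,-0.08,0,0,-6.3,85],[0.09,-0.0185,-0.105,0,0,-6.3,85],[0.09,-0.0185,-0.110,0,0,-6.3,85],[0.09,-0.0185,-0.112,0,0,-6.3,85]]]';python3 -m jog '[[[0,0,-0.001,0,0,0,85],[0,0,-0.002,0,0,0,85],[0,0,-0.002,0,0,0,85]]]';python3 -m jog '[[[0,0,-0.001,0,0,0,85],[0,0,-0.002,0,0,0,85],[0,0,-0.002,0,0,0,85]]]'
```

```text
clock: 9.18
eef_pos: [0.5305, 0.0522, 0.0028]
tool_rot: [0.04, 0.999, -0.001, -0.003]
ft_force: [0.1, 0.7, -0.6]
grip_width: 0.0568
clock: 9.43
eef_pos: [0.5346, 0.0525, 0.0047]
tool_rot: [0.041, 0.999, 0.0, 0.002]
ft_force: [-0.2, 0.2, 0.6]
grip_width: 0.0566
clock: 9.68
eef_pos: [0.5333, 0.0523, 0.0014]
tool_rot: [0.041, 0.999, -0.0, 0.001]
ft_force: [-0.1, 0.0, -0.2]
grip_width: 0.0576
```

```bash
python3 -m jog '[[[0,0,-0.001,0,0,0,85],[0,0,-0.002,0,0,0,85],[0,0,-0.002,0,0,0,85]]]';python3 -m jog '[[[0,0,-0.001,0,0,0,85],[0,0,-0.001,0,0,0,85]]]'
```

```text
clock: 9.93
eef_pos: [0.5327, 0.0523, -0.0014]
tool_rot: [0.041, 0.999, -0.0, -0.0]
ft_force: [-0.6, 0.1, -1.3]
grip_width: 0.0565
clock: 10.1
eef_pos: [0.5327, 0.0522, -0.0025]
tool_rot: [0.041, 0.999, -0.0, -0.0]
ft_force: [-0.5, 0.0, 0.4]
grip_width: 0.0568
```

```bash
python3 -m jog '[[[0,0,0.0005,0,0,0,95],[0,0,0.0005,0,0,0,100],[0,0,0.0005,0,0,0,103],[0,0,0.0005,0,0,0,103]]]'; python3 -m jog '[[[0,0.003,0,0,0,0.8,103],[0,0.006,0,0,0,1.6,103],[0,0.009,0,0,0,2.5,103],[0,0.012,0,0,0,4,103],[0,0.015,0,0,0,5.5,103],[0,0.018,0,0,0,6.2,103],[0,0.019,0,0,0,6.2,103],[0,0.019,0,0,0,6.2,103]]]'
```

```text
clock: 10.43
eef_pos: [0.533, 0.0523, -0.0017]
tool_rot: [0.041, 0.999, -0.0, 0.0]
ft_force: [-0.1, -0.5, -0.4]
grip_width: 0.0513
clock: 11.1
eef_pos: [0.5329, 0.0717, -0.0017]
tool_rot: [-0.014, 1.0, -0.0, 0.0]
ft_force: [0.2, 0.2, 0.6]
grip_width: 0.0512
```

```bash
python3 -m jog '[[[0,0,0,0,0,0,85],[0,0,0,0,0,0,85],[0,0,0.03,0,0,0,85],[0,0,0.07,0,0,0,85],[0,0,0.11,0,0,0,85],[0,0,0.14,0,0,0,85],[0,0,0.14,0,0,0,85]]]'
cat > wl.py <<'E'
from h import *
import sys
m=bot.camera_model("wrist");im=bot.camera("wrist");cv2.imwrite(sys.argv[1],im)
hsv=cv2.cvtColor(im,cv2.COLOR_BGR2HSV)
k=cv2.inRange(hsv,(8,80,60),(22,255,255));k[:,:220]=0;k[:,360:]=0;k[305:]=0
c=max(cv2.findContours(k,0,2)[0],key=cv2.contourArea);a=cv2.approxPolyDP(c,5,True)[:,0];mid=a[:,1].mean()
for u,v in a:print(u,v,np.round(onz(m,u,v,.016 if v<mid else .002),4))
E
python3 wl.py pics/w4.png
```

```text
clock: 11.68
eef_pos: [0.5377, 0.0717, 0.1458]
tool_rot: [-0.013, 1.0, 0.001, 0.007]
ft_force: [0.5, -0.5, -0.5]
grip_width: 0.057
238 137 [0.4836 0.0334 0.016 ]
232 241 [0.5921 0.0239 0.002 ]
276 245 [0.5955 0.0703 0.002 ]
288 142 [0.4868 0.0787 0.016 ]
```

View pics/w4.png

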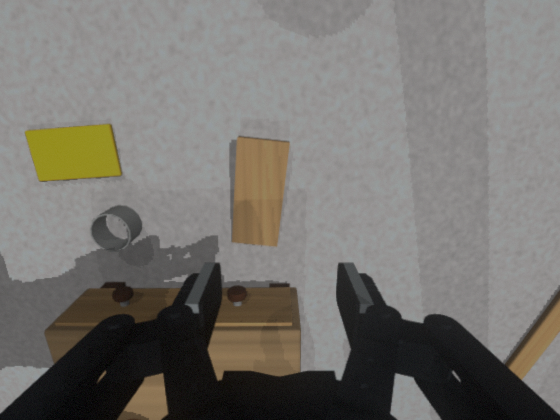

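The wedge still hasn't moved: thin end (232,241)-(276,245), blunt end (238,137)-(288,142). By image geometry, the open fingertips sit about 25 mm behind the TCP, so I'll go lower until they touch the bench.

```bash
python3 -m jog '[[[-0.004,-0.0195,0,0,0,-3,85],[-0.004,-0.0195,0,0,0,-6.2,85],[-0.004,-0.0195,-0.04,0,0,-6.2,85],[-0.004,-0.0195,-0.08,0,0,-6.2,85],[-0.004,-0.0195,-0.12,0,0,-6.2,85],[-0.004,-0.0195,-0.143,0,0,-6.2,85],[-0.004,-0.0195,-0.147,0,0,-6.2,85],[-0.004,-0.0195,-0.15,0,0,-6.2,85],[-0.004,-0.0195,-0.15,0,0,-6.2,85]]]';for i in 1 2 ; do python3 -m jog '[[[0,0,-0.001,0,0,0,85],[0,0,-0.002,0,0,0,85],[0,0,-0.002,0,0,0,85]]]';done
```

```text
clock: 12.48
eef_pos: [0.5289, 0.0517, -0.0119]
tool_rot: [0.041, 0.999, -0.0, -0.0]
ft_force: [0.4, -0.2, -0.1]
grip_width: 0.0572
clock: 12.73
eef_pos: [0.5303, 0.0519, -0.0122]
tool_rot: [0.041, 0.999, -0.0, 0.002]
ft_force: [-0.1, -1.2, 0.6]
grip_width: 0.0569
clock: 12.98
eef_pos: [0.529, 0.0518, -0.0154]
tool_rot: [0.041, 0.999, -0.0, 0.0]
ft_force: [0.5, 0.3, 0.8]
grip_width: 0.0567
```

```bash
python3 -m jog '[[[0,0,-0.001,0,0,0,85],[0,0,-0.002,0,0,0,85],[0,0,-0.003,0,0,0,85],[0,0,-0.003,0,0,0,85]]]'; python3 -m jog '[[[0,0,-0.001,0,0,0,85],[0,0,-0.002,0,0,0,85],[0,0,-0.002,0,0,0,85]]]'
```

```text
clock: 13.32
eef_pos: [0.5286, 0.0517, -0.0191]
tool_rot: [0.041, 0.999, -0.0, -0.0]
ft_force: [0.1, -0.3, -0.5]
grip_width: 0.0569
clock: 13.57
eef_pos: [0.5287, 0.0517, -0.021]
tool_rot: [0.041, 0.999, -0.0, -0.0]
ft_force: [-1.2, -0.3, -0.2]
grip_width: 0.0565
```

Run:
```python
from h import *
cv2.imwrite("pics/w5.png",bot.camera("wrist"));print(bot.tip_extent,bot.get_obs()["eef_pos"])
```

```text
0.008 [ 0.52873601  0.05174021 -0.02092401]
```

View pics/w5.png

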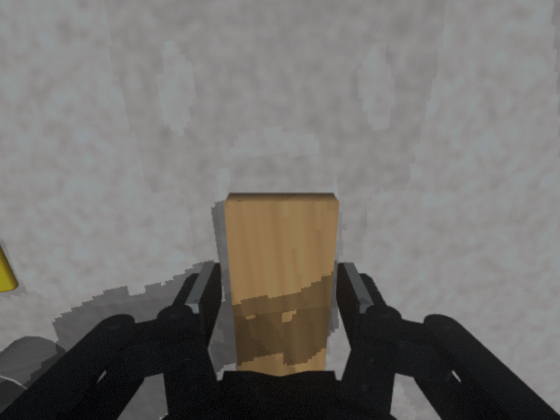

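The fingers now straddle the wedge, with the tips close to the bench. I'll close to about 51 mm, then shift and turn it.

```bash
python3 -m jog '[[[0,0,-0.001,0,0,0,95],[0,0,-0.001,0,0,0,100],[0,0,-0.001,0,0,0,103],[0,0,-0.001,0,0,0,103]]]'; python3 -m jog '[[[0,0.002,0,0,0,0.6,103],[0,0.005,0,0,0,1.4,103],[0,0.008,0,0,0,2.5,103],[0,0.011,0,0,0,3.6,103],[0,0.014,0,0,0,4.8,103],[0,0.017,0,0,0,6.2,103],[0,0.0195,0,0,0,6.6,103],[0,0.0205,0,0,0,6.6,103],[0,0.0205,0,0,0,6.6,103]]]'; python3 wl.py pics/w6.png
```

```text
clock: 13.95
eef_pos: [0.5289, 0.0518, -0.0217]
tool_rot: [0.041, 0.999, -0.0, 0.0]
ft_force: [-0.7, -0.5, 0.5]
grip_width: 0.051
clock: 14.7
eef_pos: [0.5289, 0.0727, -0.0217]
tool_rot: [-0.017, 1.0, -0.0, 0.0]
ft_force: [0.4, 0.4, 0.1]
grip_width: 0.0508
229 195 [0.483  0.0505 0.016 ]
227 304 [0.5445 0.0465 0.002 ]
325 304 [0.5427 0.0967 0.002 ]
335 202 [0.4845 0.0942 0.016 ]
```

```bash
python3 -m jog '[[[0,0,0,0,0,0,85],[0,0,0,0,0,0,85],[0,0,0.03,0,0,0,85],[0,0,0.07,0,0,0,85],[0,0,0.11,0,0,0,85],[0,0,0.15,0,0,0,85],[0,0,0.16,0,0,0,85],[0,0,0.16,0,0,0,85]]]'; python3 wl.py pics/w7.png
```

```text
clock: 15.42
eef_pos: [0.5322, 0.0726, 0.1429]
tool_rot: [-0.017, 1.0, 0.0, 0.005]
ft_force: [0.5, -0.0, 0.1]
grip_width: 0.0569
255 147 [0.4859 0.0495 0.016 ]
253 250 [0.5945 0.0476 0.002 ]
297 252 [0.5953 0.0939 0.002 ]
305 149 [0.4861 0.0947 0.016 ]
```

```bash
python3 -m jog '[[[-0.03,0,0,0,0,0.5,255],[-0.068,0,0,0,0,0.5,255],[-0.068,0,-0.03,0,0,0.5,255],[-0.068,0,-0.06,0,0,0.5,255],[-0.068,0,-0.09,0,0,0.5,255],[-0.068,0,-0.12,0,0,0.5,255],[-0.068,0,-0.126,0,0,0.5,255],[-0.068,0,-0.126,0,0,0.5,255]]]'; python3 -m jog '[[[0,0,-0.002,0,0,0,255],[0,0,-0.004,0,0,0,255],[0,0,-0.005,0,0,0,255],[0,0,-0.005,0,0,0,255]]]'; python3 -m jog '[[[0,0,-0.001,0,0,0,255],[0,0,-0.002,0,0,0,255],[0,0,-0.003,0,0,0,255],[0,0,-0.003,0,0,0,255]]]'
```

```text
clock: 16.13
eef_pos: [0.4567, 0.0716, 0.0088]
tool_rot: [-0.021, 1.0, -0.001, -0.004]
ft_force: [-0.0, -0.7, -0.1]
grip_width: 0.0001
clock: 16.47
eef_pos: [0.462, 0.0724, 0.0083]
tool_rot: [-0.021, 1.0, -0.0, 0.001]
ft_force: [-0.6, 0.4, -0.3]
grip_width: -0.0001
clock: 16.8
eef_pos: [0.4609, 0.0723, 0.0043]
tool_rot: [-0.021, 1.0, -0.0, 0.0]
ft_force: [0.0, 0.2, 1.0]
grip_width: -0.0
```

```bash
python3 -m jog '[[[0,0,-0.001,0,0,0,255],[0,0,-0.002,0,0,0,255],[0,0,-0.003,0,0,0,255],[0,0,-0.003,0,0,0,255]]]'; python3 -m jog '[[[0,0,-0.001,0,0,0,255],[0,0,-0.002,0,0,0,255],[0,0,-0.003,0,0,0,255],[0,0,-0.003,0,0,0,255]]]'
```

```text
clock: 17.13
eef_pos: [0.4607, 0.0722, 0.001]
tool_rot: [-0.021, 1.0, -0.0, -0.0]
ft_force: [-0.4, -0.4, -0.7]
grip_width: 0.0002
clock: 17.47
eef_pos: [0.4607, 0.0722, -0.002]
tool_rot: [-0.021, 1.0, -0.0, -0.0]
ft_force: [0.3, 1.0, -0.1]
grip_width: -0.0001
```

```bash
python3 -m jog '[[[0,0,-0.001,0,0,0,255],[0,0,-0.002,0,0,0,255],[0,0,-0.003,0,0,0,255],[0,0,-0.003,0,0,0,255]]]'; python3 -m jog '[[[0,0,-0.001,0,0,0,255],[0,0,-0.002,0,0,0,255],[0,0,-0.003,0,0,0,255],[0,0,-0.003,0,0,0,255]]]'
```

```text
clock: 17.8
eef_pos: [0.4607, 0.0722, -0.005]
tool_rot: [-0.021, 1.0, -0.0, -0.0]
ft_force: [-0.9, -0.7, 0.2]
grip_width: 0.0001
clock: 18.13
eef_pos: [0.4607, 0.0722, -0.008]
tool_rot: [-0.021, 1.0, -0.0, -0.0]
ft_force: [-0.1, 0.4, 0.1]
grip_width: -0.0004
```

```bash
python3 -m jog '[[[0,0,-0.001,0,0,0,255],[0,0,-0.002,0,0,0,255],[0,0,-0.003,0,0,0,255],[0,0,-0.003,0,0,0,255]]]'; python3 -m jog '[[[0,0,-0.001,0,0,0,255],[0,0,-0.002,0,0,0,255],[0,0,-0.002,0,0,0,255]]]'
```

```text
clock: 18.47
eef_pos: [0.4607, 0.0722, -0.0109]
tool_rot: [-0.021, 1.0, -0.0, -0.0]
ft_force: [0.0, -0.6, -0.2]
grip_width: 0.0001
clock: 18.72
eef_pos: [0.4607, 0.0722, -0.0129]
tool_rot: [-0.021, 1.0, -0.0, -0.0]
ft_force: [0.2, 0.0, -0.0]
grip_width: 0.0002
```

```bash
python3 -m jog '[[[0,0,-0.001,0,0,0,255],[0,0,-0.0015,0,0,0,255],[0,0,-0.0015,0,0,0,255]]]'; python3 -m jog '[[[0,0,-0.001,0,0,0,255],[0,0,-0.0015,0,0,0,255],[0,0,-0.0015,0,0,0,255]]]'
```

```text
clock: 18.97
eef_pos: [0.4608, 0.0722, -0.0143]
tool_rot: [-0.021, 1.0, -0.0, 0.0]
ft_force: [0.4, -0.0, 0.3]
grip_width: -0.0001
clock: 19.22
eef_pos: [0.4608, 0.0723, -0.0158]
tool_rot: [-0.021, 1.0, -0.0, 0.0]
ft_force: [0.4, -0.1, 1.0]
grip_width: 0.0
```

```bash
python3 -m jog '[[[0,0,-0.001,0,0,0,255],[0,0,-0.0015,0,0,0,255],[0,0,-0.0015,0,0,0,255]]]'; python3 -c "
from h import *
im=bot.camera('wrist');cv2.imwrite('pics/w8.png',im[150:330,180:380].repeat(3,0).repeat(3,1))"
```

```text
clock: 19.47
eef_pos: [0.4608, 0.0723, -0.0173]
tool_rot: [-0.021, 1.0, -0.0, 0.0]
ft_force: [0.3, -0.9, -0.5]
grip_width: 0.0001
```

View pics/w8.png

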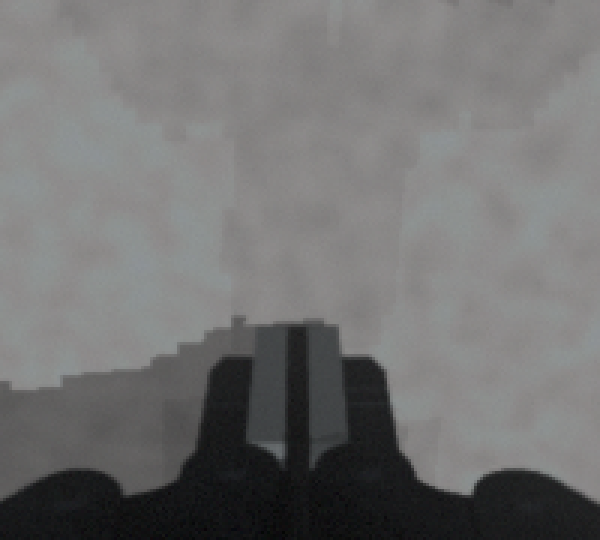

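The fingertip nearly meets its own shadow at about (95,108) of the crop, so the tips are 1-2 mm above the bench. Now I'll push.

```bash
python3 -m jog '[[[0.005,0,0.001,0,0,0,255],[0.010,0,0.001,0,0,0,255],[0.015,0,0.001,0,0,0,255],[0.02,0,0.001,0,0,0,255],[0.025,0,0.001,0,0,0,255],[0.03,0,0.001,0,0,0,255],[0.034,0,0.001,0,0,0,255],[0.038,0,0.001,0,0,0,255],[0.040,0,0.001,0,0,0,255],[0.040,0,0.001,0,0,0,255]]]'
python3 - <<'E'
from h import *
m=bot.camera_model("wrist");im=bot.camera("wrist");cv2.imwrite("pics/w9.png",im)
im=bot.camera("top");m=bot.camera_model("top")
hsv=cv2.cvtColor(im,cv2.COLOR_BGR2HSV);k=cv2.inRange(hsv,(8,80,80),(22,255,255));k[:214]=0;k[260:]=0;k[:,:235]=0;k[:,:][:,275:]=0
c=max(cv2.findContours(k,0,2)[0],key=cv2.contourArea);print(cv2.approxPolyDP(c,2,True)[:,0].tolist())
for u,v in cv2.approxPolyDP(c,2,True)[:,0]:print(onz(m,u,v,.005).round(3))
E
```

```text
clock: 20.35
eef_pos: [0.5017, 0.0723, -0.0162]
tool_rot: [-0.021, 1.0, -0.0, 0.001]
ft_force: [-0.5, 0.5, 0.7]
grip_width: 0.0
[[254, 216], [241, 216], [241, 232], [255, 229]]
[0.621 0.055 0.005]
[0.62  0.098 0.005]
[0.567 0.097 0.005]
[0.578 0.051 0.005]
```

```bash
python3 -m jog '[[[0.004,0,0,0,0,0,255],[0.008,0,0,0,0,0,255],[0.012,0,0,0,0,0,255],[0.015,0,0,0,0,0,255],[0.018,0,0,0,0,0,255],[0.021,0,0,0,0,0,255],[0.024,0,0,0,0,0,255],[0.024,0,0,0,0,0,255]]]'; python3 -m jog '[[[0.001,0,0,0,0,0,255],[0.002,0,0,0,0,0,255],[0.003,0,0,0,0,0,255],[0.003,0,0,0,0,0,255]]]'
```

```text
clock: 21.12
eef_pos: [0.5258, 0.0723, -0.0162]
tool_rot: [-0.021, 1.0, -0.0, 0.001]
ft_force: [1.0, -0.7, 0.2]
grip_width: 0.0
clock: 21.45
eef_pos: [0.528, 0.0723, -0.0162]
tool_rot: [-0.021, 1.0, -0.0, 0.0]
ft_force: [-1.5, -0.1, 1.1]
grip_width: 0.0001
```

```bash
python3 -m jog '[[[0.001,0,0,0,0,0,255],[0.002,0,0,0,0,0,255],[0.003,0,0,0,0,0,255],[0.003,0,0,0,0,0,255]]]'
```

```text
clock: 21.78
eef_pos: [0.5312, 0.0723, -0.0162]
tool_rot: [-0.021, 1.0, -0.0, 0.0]
ft_force: [-0.6, -0.1, 0.5]
grip_width: -0.0
```

```bash
python3 -m jog '[[[0.001,0,0,0,0,0,255],[0.002,0,0,0,0,0,255],[0.003,0,0,0,0,0,255],[0.003,0,0,0,0,0,255]]]'
```

```text
clock: 22.12
eef_pos: [0.5342, 0.0723, -0.0162]
tool_rot: [-0.021, 1.0, -0.0, 0.0]
ft_force: [0.1, 0.4, -0.6]
grip_width: 0.0001
```

```bash
python3 -m jog '[[[0.001,0,0,0,0,0,255],[0.002,0,0,0,0,0,255],[0.002,0,0,0,0,0,255]]]'
```

```text
clock: 22.37
eef_pos: [0.5362, 0.0723, -0.0162]
tool_rot: [-0.021, 1.0, -0.0, 0.0]
ft_force: [-0.8, -0.1, -0.6]
grip_width: 0.0
```

```bash
python3 -m jog '[[[0.001,0,0,0,0,0,255],[0.002,0,0,0,0,0,255],[0.002,0,0,0,0,0,255]]]'
```

```text
clock: 22.62
eef_pos: [0.5382, 0.0723, -0.0162]
tool_rot: [-0.021, 1.0, -0.0, 0.0]
ft_force: [-0.1, -0.7, -0.3]
grip_width: -0.0003
```

```bash
python3 -m jog '[[[0.001,0,0,0,0,0,255],[0.002,0,0,0,0,0,255],[0.002,0,0,0,0,0,255]]]'
```

```text
clock: 22.87
eef_pos: [0.5402, 0.0723, -0.0162]
tool_rot: [-0.021, 1.0, -0.0, 0.0]
ft_force: [-0.5, -1.0, 0.3]
grip_width: 0.0002
```

```bash
python3 -m jog '[[[0.001,0,0,0,0,0,255],[0.002,0,0,0,0,0,255],[0.002,0,0,0,0,0,255]]]'
```

```text
clock: 23.12
eef_pos: [0.5422, 0.0723, -0.0162]
tool_rot: [-0.021, 1.0, -0.0, 0.0]
ft_force: [-0.1, 0.9, -0.4]
grip_width: -0.0
```

```bash
python3 -m jog '[[[0.001,0,0,0,0,0,255],[0.002,0,0,0,0,0,255],[0.002,0,0,0,0,0,255]]]'
```

```text
clock: 23.37
eef_pos: [0.5442, 0.0723, -0.0162]
tool_rot: [-0.021, 1.0, -0.0, 0.0]
ft_force: [0.1, 0.1, -0.7]
grip_width: -0.0
```

```bash
python3 -m jog '[[[0.001,0,0,0,0,0,255],[0.002,0,0,0,0,0,255],[0.002,0,0,0,0,0,255]]]'
```

```text
clock: 23.62
eef_pos: [0.5449, 0.0722, -0.0164]
tool_rot: [-0.021, 1.0, -0.0, -0.001]
ft_force: [-4.2, -0.7, 2.9]
grip_width: 0.0003
```

```bash
python3 -m jog '[[[0.001,0,0,0,0,0,255],[0.002,0,0,0,0,0,255],[0.002,0,0,0,0,0,255]]]'; python3 -c "
from h import *
im=bot.camera('wrist');t=bot.camera('scene');cv2.imwrite('pics/w10.png',np.hstack([im[180:420],0*im[:240,:1]])[:, :]);cv2.imwrite('pics/s2.png',cv2.resize(t[175:275,235:355],None,fx=5,fy=5,interpolation=cv2.INTER_CUBIC))"
```

```text
clock: 23.87
eef_pos: [0.5453, 0.0722, -0.0166]
tool_rot: [-0.021, 1.0, -0.0, -0.002]
ft_force: [-6.6, 0.5, 5.3]
grip_width: -0.0001
```

View pics/s2.png

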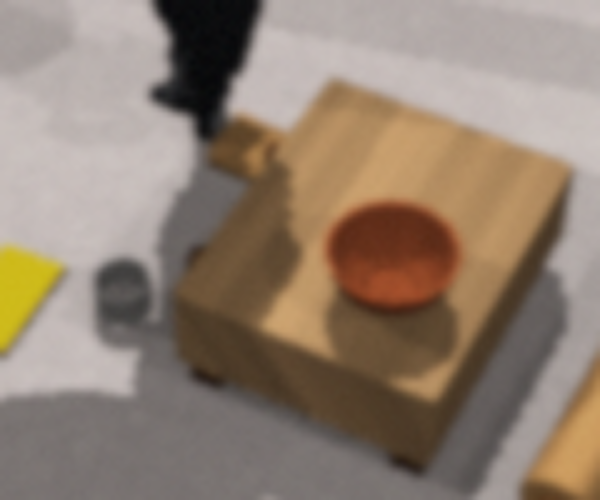

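The wedge is in under the front left foot. The push has risen from nothing to 4.2 N, then 6.6 N, with almost no further advance, so it is snug. The bowl, cutter and rib look undisturbed. I'll back off and go above the corner.

```bash
python3 -m jog '[[[-0.006,0,0.001,0,0,0,255],[-0.015,0,0.002,0,0,0,255],[-0.02,0,0.03,0,0,0,255],[-0.02,0,0.07,0,0,0,255],[-0.02,0,0.11,0,0,0,255],[-0.01,0,0.135,0,0,0,255],[-0.01,0,0.135,0,0,0,255]]]'
python3 - <<'E'
from h import *
im=bot.camera("top");m=bot.camera_model("top");cv2.imwrite("pics/t3.png",cv2.resize(im[145:245,225:325],None,fx=5.5,fy=5.5,interpolation=cv2.INTER_CUBIC))
E
```

```text
clock: 24.55
eef_pos: [0.5442, 0.073, 0.1261]
tool_rot: [-0.021, 1.0, 0.001, 0.008]
ft_force: [1.8, 0.8, 0.9]
grip_width: -0.0002
```

View pics/t3.png

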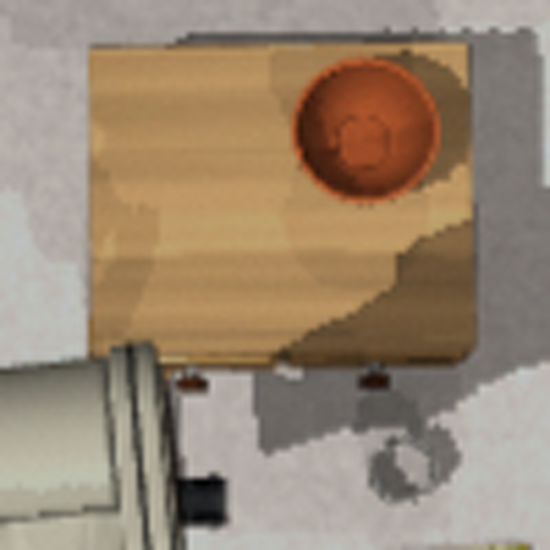

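The top view shows the chest unmoved: front left corner at crop (90,361), or full-image (241.4,210.6), the same as before. So the corner to press is at about (0.647, 0.0745).

```bash
python3 -m jog '[[[0.03,0.002,0,0,0,0,255],[0.06,0.002,0,0,0,0,255],[0.09,0.002,0,0,0,0,255],[0.103,0.002,0,0,0,0,255],[0.103,0.002,0,0,0,0,255],[0.103,0.002,-0.02,0,0,0,255],[0.103,0.002,-0.03,0,0,0,255],[0.103,0.002,-0.03,0,0,0,255],[0.103,0.002,-0.03,0,0,0,255]]]'
```

```text
clock: 25.35
eef_pos: [0.6388, 0.0741, 0.0872]
tool_rot: [-0.021, 1.0, -0.0, -0.002]
ft_force: [-0.5, 0.5, 0.3]
grip_width: -0.0002
```

```bash
python3 -m jog '[[[0.008,0,0,0,0,0,255],[0.008,0,-0.004,0,0,0,255],[0.008,0,-0.008,0,0,0,255],[0.008,0,-0.01,0,0,0,255],[0.008,0,-0.01,0,0,0,255]]]'; python3 -m jog '[[[0,0,-0.001,0,0,0,255],[0,0,-0.002,0,0,0,255],[0,0,-0.002,0,0,0,255]]]'
```

```text
clock: 25.77
eef_pos: [0.648, 0.0742, 0.0781]
tool_rot: [-0.021, 1.0, -0.0, -0.001]
ft_force: [-0.0, -0.4, -0.6]
grip_width: -0.0004
clock: 26.02
eef_pos: [0.6487, 0.0743, 0.0767]
tool_rot: [-0.021, 1.0, -0.0, 0.0]
ft_force: [0.4, -1.0, -0.4]
grip_width: 0.0
```

```bash
python3 -m jog '[[[0,0,-0.001,0,0,0,255],[0,0,-0.002,0,0,0,255],[0,0,-0.002,0,0,0,255]]]'
```

```text
clock: 26.27
eef_pos: [0.6488, 0.0743, 0.0746]
tool_rot: [-0.021, 1.0, -0.0, -0.0]
ft_force: [-0.0, 0.2, 0.3]
grip_width: -0.0002
```

```bash
python3 -m jog '[[[-0.001,0,-0.001,0,0,0,255],[-0.001,0,-0.002,0,0,0,255],[-0.001,0,-0.002,0,0,0,255]]]'
```

```text
clock: 26.52
eef_pos: [0.6477, 0.0742, 0.0725]
tool_rot: [-0.021, 1.0, -0.0, -0.0]
ft_force: [0.5, -0.7, -0.8]
grip_width: 0.0001
```

```bash
python3 -m jog '[[[0,0,-0.001,0,0,0,255],[0,0,-0.001,0,0,0,255]]]'
```

```text
clock: 26.68
eef_pos: [0.6478, 0.0742, 0.0716]
tool_rot: [-0.021, 1.0, -0.0, 0.0]
ft_force: [0.1, -0.6, -0.1]
grip_width: 0.0001
```

```bash
python3 -m jog '[[[0,0,-0.001,0,0,0,255],[0,0,-0.001,0,0,0,255]]]'
```

```text
clock: 26.85
eef_pos: [0.648, 0.0743, 0.0714]
tool_rot: [-0.021, 1.0, -0.0, 0.0]
ft_force: [-0.5, -0.6, 2.7]
grip_width: 0.0001
```

```bash
python3 -m jog '[[[0,0,-0.001,0,0,0,255],[0,0,-0.001,0,0,0,255]]]'
```

```text
clock: 27.02
eef_pos: [0.648, 0.0743, 0.0714]
tool_rot: [-0.021, 1.0, -0.0, 0.001]
ft_force: [-3.9, -0.6, 7.6]
grip_width: -0.0002
```

```bash
python3 -m jog '[[[0,0,-0.001,0,0,0,255],[0,0,-0.001,0,0,0,255]]]'
```

```text
clock: 27.18
eef_pos: [0.648, 0.0743, 0.0713]
tool_rot: [-0.021, 1.0, -0.0, 0.001]
ft_force: [-5.0, -0.9, 10.9]
grip_width: -0.0003
```

The chest holds firm: at 10.9 N the tip sank only 0.1 mm, so the wedge bears the push. I'll relieve the sideways force.

```bash
python3 -m jog '[[[-0.0008,0,0,0,0,0,255],[-0.0008,0,0,0,0,0,255],[-0.0008,0,0,0,0,0,255]]]'
```

```text
clock: 27.43
eef_pos: [0.648, 0.0743, 0.0713]
tool_rot: [-0.021, 1.0, -0.0, 0.002]
ft_force: [-2.7, -0.9, 10.4]
grip_width: 0.0001
```

```bash
python3 -m jog '[[[0,0,0,0,0,0,255],[0,0,0,0,0,0,255],[0,0,0,0,0,0,255]]]'; python3 -c "
from h import *
a=[]
o=bot.get_obs();print(o['eef_pos'],o['ft_force'],o['tau'].round(2))
t=bot.camera('scene');w=bot.camera('top');print(bot.get_obs()['ft_force'])
cv2.imwrite('pics/f.png',np.hstack([cv2.resize(t[175:275,235:355],(480,400),interpolation=2),cv2.resize(w[145:260,225:325],(320,400),interpolation=2)]))"
```

```text
clock: 27.68
eef_pos: [0.648, 0.0743, 0.0713]
tool_rot: [-0.021, 1.0, -0.0, 0.002]
ft_force: [-2.4, -0.8, 9.9]
grip_width: -0.0004
[0.64800332 0.07430612 0.07130187] [-2.36937366 -0.77825082  9.92671334] [ 6.000e-02 -4.725e+01  2.206e+01 -1.200e+00  3.000e-02  0.000e+00]
[-2.4780245  -0.58536032  9.25562536]
```

View pics/f.png

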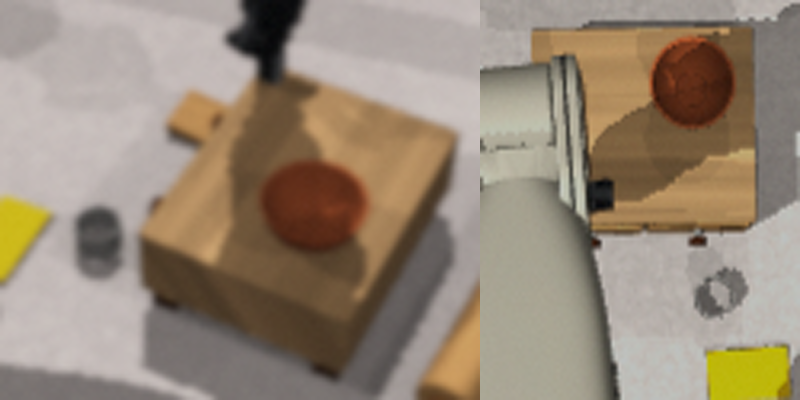

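The fingertip sits on the chest's front left corner (crop (270,75)), with the wedge under the foot and everything else in place. I'll make one small trim, then hand in.

```bash
python3 -m jog '[[[-0.0006,0,-0.0002,0,0,0,255],[-0.0006,0,-0.0002,0,0,0,255],[-0.0006,0,-0.0002,0,0,0,255],[-0.0006,0,-0.0002,0,0,0,255]]]' && python3 -c "
from h import *
print(bot.get_obs()['ft_force'],bot.get_obs()['eef_pos']);bot.job_done()"
```

```text
clock: 28.12
eef_pos: [0.648, 0.0743, 0.0713]
tool_rot: [-0.021, 1.0, -0.0, 0.002]
ft_force: [-2.0, 0.2, 9.4]
grip_width: 0.0
[-2.01474156  0.18727045  9.38244316] [0.64804073 0.0743053  0.07129182]
the job is handed in; nothing more can be done
```

The wedge is snug under the front left foot, and I handed the job in at 28 s with a fingertip still pressing on that corner.

- **Aligning the wedge:** I turned and shifted it flat on the bench, between the part-closed fingers. The first two tries passed over it without touching, because the fingertips sat about 20 mm higher relative to the reported tool point than `bot.tip_extent` says. I worked lower with small steps until they caught it.
- **Pushing it in:** I pushed the blunt end with the shut fingertips. The push rose to 4.2 N, then 6.6 N, with almost no further advance. The last reading is a little over the 3–6 N range for snug but under 8 N.
- **Last checks:** The last reading was 9.4 N down with about 2 N sideways. The tip sank only about 0.1 mm between first contact and full push, so the chest did not tip. In the last scene and top views the chest, bowl, cutter and rib look to be in their places. I did not measure the brush, jar, mug or stick, but the arm never worked near them.

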